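# Tighten the loose wing nut of a glass shelf clamp

## Robot

A 7-joint arm with a two-finger parallel gripper is mounted at the origin on the work surface. World frame = base frame: x ahead of the robot, y to its left, z up, the work surface at z = 0. Lengths are in m, angles in rad, forces in N, time in s.
With the tool pointing down it reaches from about 0.4 to 0.875 m from the base axis. Payload 19.3 kg.
Tool frame: the origin (TCP) lies midway between the tips of the shut fingers; the grasp point (between the pads) lies 19 mm behind it; z points along the fingers, y is the line along which they close (so a half turn about z gives the same grasp; the last joint's range is limited). The gripper opens to 85 mm and grips with 20 to 120 N. Pads are 22 mm wide; open, the fingers measure 114 mm over their backs; the gripper's body (76 mm by 85 mm) begins 54 mm behind the grasp point. The pads swing forward as they close: fully open they stand 13 mm farther back than shut.
Start: joints at [1.197, 0.521, -0.036, 1.599, 0.021, 1.021, -0.113], TCP at [0.187, -0.596, 0.231] pointing down, gripper open.
Joint ranges: [-2.91, 2.91], [-0.3, 2.13], [-1.5, 1.42], [0.17, 2.43], [-1.26, 4.41], [0.16, 1.93], [-2.52, 2.52]. Speed limits (rad/s): [1.89, 1.89, 2.39, 2.39, 3.01, 3.01, 3.01].

## Interface

Orientations are given as a unit quaternion [w, x, y, z].
In Python, from cell import ctrl gives the robot as it stands.
- The arm moves only by the tool step_arm, never from a script. Its argument "deltas" is one flat list of numbers, 4 for each row, row after row: the shift along the tool's x, y, z in m, then the turn about the tool's z in rad. A call has 1 to 5 rows; each row shifts and turns the commanded pose from where the row before left it, along the tool's axes as they then stand; what a row does not reach is not made up. A row lasts 1/8 s, in which the tool goes at most 62.5 mm and 10.7 degrees, less where a joint would pass 70% of its speed; a pose out of reach is approached as far as the arm can. A call with a gripper value outside its range is refused whole. "gripper" is the opening, from -1 (shut) to 1 (fully open), set as the call begins (left out, the last holds). The fingers move at their own pace and stop on an object; "newtons" is the grip in N (left out, the last holds). Time passes only in rows, so rows that do not move let the fingers close. It gives the time, the measured TCP pose, the force, the opening and the grip force at its end, in the units of the state.
- ctrl.state(): the state, without advancing time (a new reading comes with each control period).
- ctrl.camera(name): name is "scene" or "top"; returns a dict with "frame" (400x640x3 uint8, blue, green, red), "z_map" (400x640 float32, m along the optical axis (not along the pixel's ray), 0 where there is no reading), "fx", "fy", "cx", "cy" (pixels), "R" (3x3) and "t" (3): a world point X has camera coordinates R X + t. Camera axes: x right, y down, z forward; pixel columns grow to the right and rows downward; lengths in m; the calibration is good to about 2 mm. A picture is of the moment at which its call begins.
- ctrl.hand_in(): hands the job in; it is judged then, once.
The state is a dict: "time_s": time; "joint_positions": joint angles; "joint_velocities": joint speeds; "tau": joint torques, N m; "position": TCP position; "eef_rot": TCP orientation; "contact_force": force on the tool from outside, world axes, zero at the start; "wrist_torque": the same for the moment, N m; "finger_gap": finger opening in m; "finger_force": force on a finger pad.
Only numpy, scipy, OpenCV 4.12 (cv2) and the standard library are available. Lean on these libraries where they do the work, as an engineer would, in place of code of your own. Each camera call takes 0.05 s, during which the arm holds its last target. There are 200 camera calls.

## Task

The glass shelf of the little white display riser is loose: tighten the wing nut of its clamp, turning it clockwise (seen from above) until it is fully home. Do not grip the nut: push its wings round with the fingertips, stroke after stroke, and do not force it once it stops. Leave the goods where they stand, keep off the card stand, and finish clear of everything.

Things in the scene. Friction and masses are not known exactly. Their poses are not given: they have to be found in the camera images.
- wing_nut (a joint): the steel wing nut's turn (rad) on its fixed upright stud. It grows as the nut turns clockwise seen from above, from 0 (loosest) to 6.0 (fully home, a hard stop); starts between 0 and 2. Steady friction of about 0.05 N m both ways (2 N pushed 25 mm from the axis); stays where left. The nut and the 56 x 56 mm strap under it sink 0.95 mm per rad
- nut_mid (a point): on the nut's axis at mid height of the wings; z up, x along the two wings (turns with the nut). Wings: a pair of upright plates 6 mm thick, out to 36 mm from the axis, from 10 mm below this point to 14 mm above. Hub radius 9 mm beside the wings, 12 mm at its foot; 10 mm stud through it, top 118 mm above the counter. Strap top 18 mm below this point. Height 92 mm home, 98 mm loosest
- riser: fixed display riser: white block 90 x 90 x 60 mm under the clamp, and a glass shelf 110 mm wide (y), 8 mm thick, top 68 mm above the counter, from x = -50 to +210 mm. Origin on the nut's axis at counter level, x towards the shelf's far end. A fixed post (14 mm, 18 mm ball on top, 123 mm above the counter) at x = +49 mm, y = 0 leaves no room for a finger between it and the nut
- card_stand: fixed neighbour, not to be touched: white foot 110 x 90 x 16 mm with a round knob (32 mm across, top 34 mm above the counter) and an upright blank card in a black frame, 130 mm wide, up to 160 mm above the counter. Origin under the foot's centre. It may stand to either side, the riser on the other
- gift_box: loose white gift box 60 x 85 x 35 mm with a grey band, on the glass shelf, about 109 mm from the nut's axis; origin under its centre
- tin: loose round tin, 50 mm across, 40 mm high, on the glass shelf, about 178 mm from the nut's axis; origin under its centre
- jar: loose jar, 72 mm across, 100 mm high, on the counter near the robot; origin under its centre
- cup: loose white cup, 72 mm across, 80 mm high, at the left; origin under its centre
- scoop: loose wooden spoon 200 mm long, lying on the counter at the right
- praline_box: loose flat box 90 x 120 x 30 mm, on the counter at the right; origin under its centre

How it is judged:
By the outcome, as a careful person would: the job done as asked, in the order asked, and still so for the second after the job is handed in, with the robot touching nothing.
It also fails if it takes over 54 s, if anything falls off the work surface, if the arm or the gripper's body presses on something with over 40 N, if the wrist force passes 120 N, or if a joint passes its speed limit or range.

## Working session

There is one attempt and no reset: what is moved stays moved. The work goes in short steps, Python scripts to look and compute and a tool call to move; the robot and the scene stay as the last step left them, time stands still between calls to the robot, and variables do not carry over. Pictures are saved under pics/ and viewed, at most 10 in all, crops included, and the job is handed in when it is done.

Besides the shell and the picture viewer there is one more tool, called after "Request:" by a JSON object that holds its "name" and its "arguments", one argument or row to a line. step_arm: Moves the arm, as the interface text tells. Its arguments: {"type":"object","properties":{"deltas":{"type":"array","items":{"type":"number"}},"gripper":{"type":"number"},"newtons":{"type":"number"}},"required":["deltas"]}

```bash
mkdir -p pics
cat > h.py <<'E'
import numpy as np, cv2
from cell import ctrl
def pts(c):
    z=c["z_map"]; v,u=np.mgrid[:400,:640]
    P=np.stack([(u-c["cx"])/c["fx"]*z,(v-c["cy"])/c["fy"]*z,z],-1)
    return (P-c["t"])@np.array(c["R"])
E
python3 - <<'E'
from h import *
for n in("scene","top"):
    c=ctrl.camera(n); cv2.imwrite(f"pics/{n}0.png",c["frame"]); np.savez(f"{n}0.npz",**c)
    print(n,c["fx"],-np.array(c["R"]).T@c["t"])
s=ctrl.state(); print(s)
E
```

```text
scene 488.4142281951837 [1.09903189 0.7725625  0.96880349]
top 450.0408575548184 [0.35564832 0.00944775 1.34483347]
{'time_s': 0.1, 'joint_positions': array([ 1.19680823,  0.52192715, -0.03631668,  1.59991126,  0.02119   ,
        1.02109325, -0.11281782]), 'joint_velocities': array([-0.00099182, -0.00273625, -0.00041243, -0.00070561, -0.00020247,
        0.00055847,  0.00037369]), 'tau': array([ 3.02615386e-03, -9.28503656e+01,  1.98396541e+00, -3.70540094e+01,
        1.81562273e-02,  5.30706922e-03, -3.37306085e-05]), 'position': array([ 0.18684374, -0.59612656,  0.23081462]), 'eef_rot': array([-4.66023414e-04,  9.88489483e-01,  1.51288847e-01, -1.02795971e-04]), 'contact_force': array([0.13934047, 0.54738245, 0.10289046]), 'wrist_torque': array([ 0.0113678 ,  0.04037689, -0.00852179]), 'finger_force': 0.0, 'finger_gap': 0.08577178500416209}
```

View pics/scene0.png

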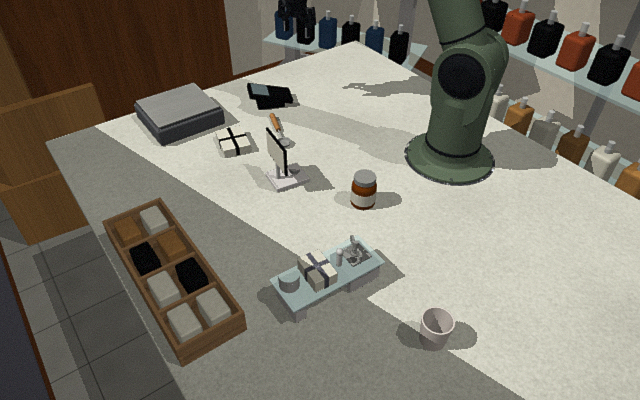

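View pics/top0.png

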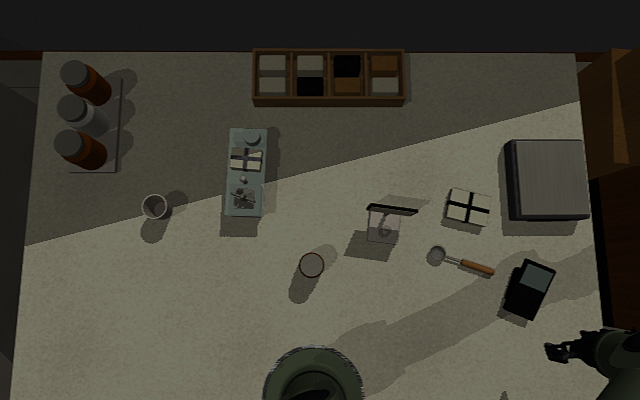

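The top view shows the riser at about (245,172), its nut near (243,197), the post at (243,180), the card stand at (390,222), the jar at (311,265) and the cup at (155,207).

Run:
```python
from h import *
for n,(r0,r1,c0,c1) in (("top",(120,225,205,290)),("scene",(225,300,320,400))):
    c=dict(np.load(f"{n}0.npz")); P=pts(c)
    if n=="top":
        q=P[r0:r1,c0:c1].reshape(-1,3); 
        g=q[(abs(q[:,2]-.068)<.006)]; 
        rc=cv2.minAreaRect((g[:,:2]*1000).astype(np.float32)); print("glass",len(g),rc, cv2.boxPoints(rc))
        print(np.round(P[184:216:2,230:260:2,2]*1000).astype(int))
        for nm,(u,v) in dict(post=(243,180),nut=(243,197),jar=(311,265),cup=(155,207),tin=(252,137),box=(246,159)).items(): print(nm,np.round(P[v,u],3))
        A=cv2.resize(c["frame"][r0:r1,c0:c1],None,fx=5,fy=5,interpolation=cv2.INTER_CUBIC)
    else:
        q=P[r0:r1,c0:c1].reshape(-1,3); q=q[(q[:,2]>.095)&(q[:,2]<.13)]; print(len(q)); print(np.round(q[::6],3))
        B=cv2.resize(c["frame"][r0:r1,c0:c1],None,fx=4.6,fy=7,interpolation=cv2.INTER_CUBIC)
        B=cv2.resize(c["frame"][r0:r1,c0:c1],(370,347),interpolation=cv2.INTER_CUBIC)
im=np.zeros((525,800,3),np.uint8); im[:525,:425]=A; im[:347,430:]=B; cv2.imwrite("pics/crop1.png",np.clip(im*1.5,0,255).astype(np.uint8))
```

```text
glass 2108 ((639.1841430664062, 194.19891357421875), (111.0271224975586, 261.0894775390625), 87.73817443847656) [[506.5502  143.88069]
 [767.4363  133.57652]
 [771.8181  244.51714]
 [510.932   254.8213 ]]
[[  70   72   65   65   69   69   68   69   77   69   67   70   69   70
    68]
 [  69   67   66   69   70   71   68   64   70   69   65   72   68   66
    65]
 [  72   70   64   64   66   73   65   71   64   71   69   64   71   66
    69]
 [  72   70   78   79   79   76   75   77   77   76   78   78   71   68
    68]
 [ 107  107   84   74   79   77   82   78   79   80   78   75   67   66
    69]
 [  69  111  111  106   81   75   84   87   78   76   75   81   70   68
    68]
 [  71   69   76   93  105  118  122   79   82   79   76   76   68   73
    66]
 [  70   66   77   77   79   80  108   86  107  108  112   78   66   72
    69]
 [  66   68   79   77   80   87   94   92   84  100  113  107  102   73
    65]
 [  73   70   75   80   78   77   75   76   81   78   78   78   92   68
    70]
 [  68   68   77   78   77   78   77   81   80   80   80   77   69   67
    68]
 [  72   67   7
[... 1557 characters left out ...]
0.1  ]
 [0.648 0.215 0.104]
 [0.661 0.206 0.102]
 [0.651 0.215 0.103]
 [0.667 0.207 0.104]
 [0.655 0.213 0.101]
 [0.644 0.221 0.102]
 [0.662 0.211 0.101]
 [0.652 0.221 0.104]
 [0.672 0.209 0.101]
 [0.661 0.218 0.103]
 [0.65  0.225 0.102]
 [0.671 0.211 0.1  ]
 [0.66  0.22  0.101]
 [0.65  0.228 0.102]
 [0.672 0.217 0.103]
 [0.66  0.224 0.102]
 [0.649 0.232 0.101]
 [0.673 0.219 0.102]
 [0.662 0.226 0.101]
 [0.65  0.233 0.099]
 [0.676 0.222 0.104]
 [0.664 0.229 0.103]
 [0.65  0.234 0.097]
 [0.673 0.226 0.103]
 [0.661 0.233 0.1  ]
 [0.678 0.225 0.102]
 [0.667 0.233 0.102]
 [0.683 0.228 0.104]
 [0.671 0.234 0.102]
 [0.678 0.229 0.098]
 [0.687 0.23  0.103]
 [0.69  0.23  0.101]
 [0.688 0.23  0.096]]
```

View pics/crop1.png

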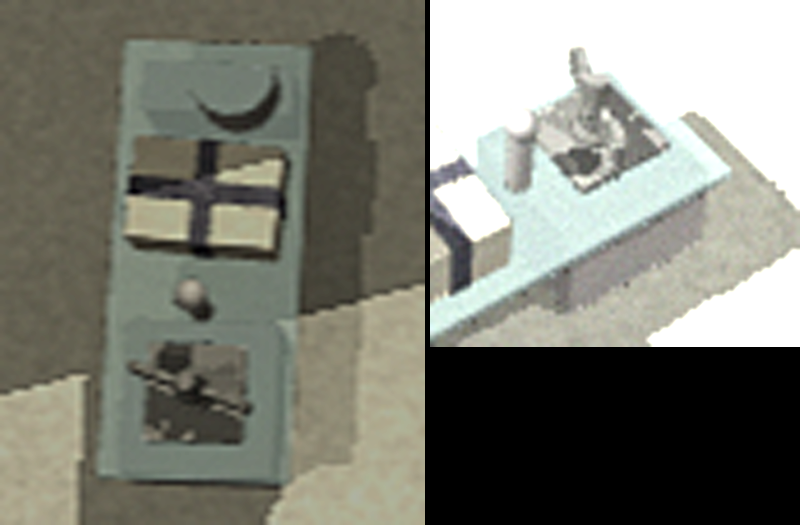

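Riser frame: the yaw is about -2.3°. The nut axis is near (0.559, 0.1975). The post measures (0.611, 0.197) where (0.608, 0.195) was expected, so the two agree. The wings lie at about 71°/251° in world. 

My plan is to straddle the nut with a part-open gripper (about a 34 mm gap) centred on the axis and turn the tool, so the finger edges push both wings. I'll ratchet back after each stroke.

Request:
{"name": "step_arm", "arguments": {
  "deltas": [0.033,-0.036,-0.003,0,0.033,-0.036,-0.003,0,0.033,-0.036,-0.003,0,0.033,-0.036,-0.003,0,0.033,-0.036,-0.003,0],
  "gripper": -0.2
}}

```text
time_s: 0.72
position: [0.291, -0.3737, 0.2463]
eef_rot: [-0.0, 0.988, 0.151, -0.0]
contact_force: [1.6, 0.2, 0.5]
finger_gap: 0.0335
finger_force: 0.0
```

Request:
{"name": "step_arm", "arguments": {
  "deltas": [0.033,-0.036,0,0,0.033,-0.036,0,0,0.033,-0.036,0,0,0.033,-0.036,0,0,0.033,-0.036,0,0]
}}

```text
time_s: 1.35
position: [0.3945, -0.1527, 0.2463]
eef_rot: [0.0, 0.988, 0.151, 0.0]
contact_force: [-0.2, -0.4, -0.9]
finger_gap: 0.0339
finger_force: 0.0
```

Request:
{"name": "step_arm", "arguments": {
  "deltas": [0.033,-0.036,0,0,0.033,-0.036,0,0,0.033,-0.036,0,0,0.033,-0.036,0,0,0.033,-0.036,0,0]
}}

```text
time_s: 1.98
position: [0.4982, 0.0684, 0.2462]
eef_rot: [0.0, 0.989, 0.151, -0.0]
contact_force: [0.3, -0.7, -0.7]
finger_gap: 0.0342
finger_force: 0.0
```

Request:
{"name": "step_arm", "arguments": {
  "deltas": [0.0322,-0.035,0.02,0,0.0322,-0.035,0.02,0,0.0322,-0.035,0.02,0,0,0,0.02,-0.155,0,0,0.01,-0.155]
}}

```text
time_s: 2.6
position: [0.5578, 0.1965, 0.1547]
eef_rot: [-0.0, 0.952, 0.305, -0.001]
contact_force: [0.6, -1.4, 0.4]
finger_gap: 0.0342
finger_force: 0.0
```

Run:
```python
from h import *
s=ctrl.state(); print(s["position"],s["eef_rot"],s["wrist_torque"],s["joint_positions"])
c=ctrl.camera("scene"); N=np.array([.559,.1975])
f=c["frame"].copy()
def px(X):
    p=np.array(c["R"])@X+c["t"]; return (c["fx"]*p[0]/p[2]+c["cx"],c["fy"]*p[1]/p[2]+c["cy"])
r0,r1,c0,c1=200,290,310,410; k=6
A=cv2.resize(f[r0:r1,c0:c1],None,fx=k,fy=k,interpolation=cv2.INTER_CUBIC)
def d(X,col):
    u,v=px(np.array(X)); cv2.circle(A,(int((u+.5-c0)*k),int((v+.5-r0)*k)),3,col,-1)
d([*N,.118],(0,0,255)); d([*N,.06+.008],(0,255,0))
for a in (71,251):
    d([N[0]+.036*np.cos(np.radians(a)),N[1]+.036*np.sin(np.radians(a)),.11],(255,0,255))
d([*s["position"]],(255,0,0))
cv2.imwrite("pics/s1.png",A)
```

```text
[0.55783624 0.19649318 0.15465199] [-3.55484700e-05  9.52336900e-01  3.05046388e-01 -1.06229190e-03] [ 0.0026423  -0.01510745  0.02934479] [-0.1193343   0.59381151 -0.459921    1.74281416  0.3264337   0.88360382
 -1.6718059 ]
```

View pics/s1.png

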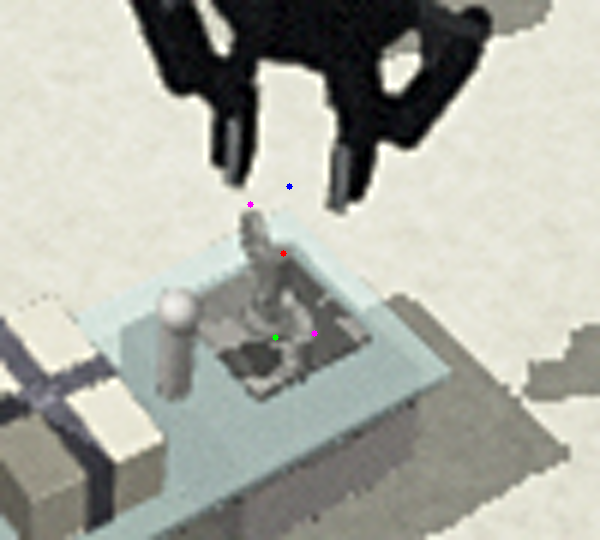

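The fingers hang above the nut, with tips at about (235,185) and (340,210). The knuckles bulge well above the tips. The projected stud top at (283,253) looks plausible, so I'll refine the nut axis and wing angle from the depth.

Run:
```python
from h import *
for n in("scene","top"):
    c=dict(np.load(f"{n}0.npz")); q=pts(c).reshape(-1,3)
    for N in ([.559,.1975],):
        d=np.hypot(*(q[:,:2]-N).T); w=q[(d<.041)&(q[:,2]>.09)&(q[:,2]<.114)]; s=q[(d<.012)&(q[:,2]>.1135)]
        st=q[(d<.05)&(abs(q[:,2]-.079)<.004)]
        p=q[(np.hypot(*(q[:,:2]-[.608,.1955]).T)<.014)&(q[:,2]>.1)]
        e=np.linalg.svd(w[:,:2]-w[:,:2].mean(0))[2][0]; t=(w[:,:2]-w[:,:2].mean(0))@e
        print(n,len(w),w[:,:2].mean(0),"mid",w[:,:2].mean(0)+e*(t.max()+t.min())/2,np.ptp(t),np.degrees(np.arctan2(e[1],e[0])),"stud",len(s),s.mean(0),"post",len(p),p.mean(0),"ztop",np.sort(w[:,2])[-8:],"strap",np.median(st[:,2]),cv2.minAreaRect((st[:,:2]*1000).astype(np.float32)))
```

```text
scene 119 [0.56207962 0.19931398] mid [0.56086802 0.19575301] 0.07145795773016045 -108.79056503824677 stud 13 [0.55973113 0.196861   0.11668295] post 58 [0.61044875 0.1970027  0.11494051] ztop [0.11025876 0.11081651 0.1120704  0.11215146 0.11250467 0.11272371
 0.11293598 0.11296938] strap 0.07731831721942645 ((569.804443359375, 196.38232421875), (58.67866516113281, 76.91741943359375), 85.5912857055664)
top 70 [0.55689845 0.19443489] mid [0.55763972 0.19653491] 0.07081701953662728 -109.44203584779908 stud 10 [0.558413   0.19666192 0.11924585] post 36 [0.60698543 0.19433254 0.11865912] ztop [0.1108535  0.11143155 0.11156813 0.11173377 0.11209535 0.11220748
 0.11270384 0.11301574] strap 0.07836209062714579 ((566.2103881835938, 196.52487182617188), (56.30167770385742, 71.3393325805664), 86.24514770507812)
```

Request:
{"name": "step_arm", "arguments": {
  "deltas": [0.0013,0.0003,0.025,0,0,0,0.025,0,0,0,0.0165,0,0,0,0,0]
}}

```text
time_s: 3.15
position: [0.5593, 0.1964, 0.0891]
eef_rot: [0.0, 0.953, 0.302, -0.001]
contact_force: [0.7, 0.7, 0.6]
finger_gap: 0.0342
finger_force: 0.0
```

Request:
{"name": "step_arm", "arguments": {
  "deltas": [0,0,0,0.08,0,0,0,0.08,0,0,0,0.08,0,0,0,0.08,0,0,0,0.08]
}}

```text
time_s: 3.78
position: [0.5601, 0.1968, 0.0909]
eef_rot: [-0.0, 0.994, 0.105, 0.0]
contact_force: [0.0, -1.5, -1.2]
finger_gap: 0.0343
finger_force: 1.2
```

Run:
```python
from h import *
s=ctrl.state(); print(s["position"],s["contact_force"],s["wrist_torque"],s["joint_positions"][6])
```

```text
[0.56011072 0.19675281 0.09090302] [ 0.04529276 -1.47306181 -1.19222001] [-0.03614661  0.13957829  0.04613908] -2.0487504954837883
```

Pushing clockwise lowers joint 7, which leaves too little range, so I'll lift and turn half a turn the other way for the same straddle.

Request:
{"name": "step_arm", "arguments": {
  "deltas": [0,0,0,-0.05,0,0,-0.03,0,0,0,-0.033,0,0,0,0,-0.18,0,0,0,-0.18]
}}

```text
time_s: 4.4
position: [0.5603, 0.1968, 0.1545]
eef_rot: [0.0, 0.951, 0.309, 0.001]
contact_force: [-0.2, 0.8, -0.7]
finger_gap: 0.0342
finger_force: 0.0
```

Request:
{"name": "step_arm", "arguments": {
  "deltas": [0,0,0,-0.18,0,0,0,-0.18,0,0,0,-0.18,0,0,0,-0.18,0,0,0,-0.18]
}}

```text
time_s: 5.03
position: [0.5602, 0.1966, 0.154]
eef_rot: [0.0, 0.722, 0.692, 0.001]
contact_force: [-0.6, -0.9, 0.9]
finger_gap: 0.0338
finger_force: 0.0
```

Request:
{"name": "step_arm", "arguments": {
  "deltas": [0,0,0,-0.18,0,0,0,-0.18,0,0,0,-0.18,0,0,0,-0.18,0,0,0,-0.18]
}}

```text
time_s: 5.65
position: [0.5602, 0.1964, 0.154]
eef_rot: [0.001, 0.349, 0.937, 0.0]
contact_force: [-0.3, -0.3, 0.2]
finger_gap: 0.0343
finger_force: 0.0
```

Request:
{"name": "step_arm", "arguments": {
  "deltas": [0,0,0,-0.18,0,0,0,-0.18,0,0,0,-0.18,0,0,0,-0.18,0,0,0,-0.18]
}}

```text
time_s: 6.28
position: [0.5602, 0.1963, 0.1539]
eef_rot: [0.001, -0.093, 0.996, -0.0]
contact_force: [0.2, 0.3, -0.7]
finger_gap: 0.0344
finger_force: 0.0
```

```bash
cat > st.py <<'E'
from h import *
s=ctrl.state(); q=s["eef_rot"]; N=np.array([.559,.197])
th=(2*np.degrees(np.arctan2(q[2],q[1]))+90)%180
a=np.radians(th-90); d=N-s["position"][:2]
print("th",th.round(1),"pos",s["position"].round(4),"corr tool x,y",(d@[np.cos(a),np.sin(a)]).round(4),(d@[np.sin(a),-np.cos(a)]).round(4),"(sign flips if x-ang off by 180)",2*np.degrees(np.arctan2(q[2],q[1])).round(1),"F",s["contact_force"].round(1),"Tz",s["wrist_torque"].round(3),"q7",s["joint_positions"][6].round(2),s["time_s"])
E
cat > look.py <<'E'
import sys
from h import *
N=np.array([.559,.197])
im=[]
for n in ("top","scene"):
    c=ctrl.camera(n); q=pts(c).reshape(-1,3); d=np.hypot(*(q[:,:2]-N).T)
    w=q[(d<.039)&(q[:,2]>.088)&(q[:,2]<.114)]
    m=np.median(w[:,:2],0); x,y=(w[:,:2]-N).T
    # nut wings: line through the axis
    A=[np.sum(abs(x*np.sin(t)-y*np.cos(t))<.005) for t in np.radians(range(180))]
    print(n,len(w),"wing angle",int(np.argmax(A)),max(A),"top z",np.sort(w[:,2])[-6:].mean().round(4))
E
python3 st.py; python3 look.py
```

```text
th 100.7 pos [0.5602 0.1963 0.1539] corr tool x,y -0.0011 -0.0009 (sign flips if x-ang off by 180) 190.8 F [ 0.2  0.3 -0.7] Tz [-0.012 -0.049  0.021] q7 0.68 6.275
top 0 wing angle 0 0 top z nan
scene 108 wing angle 60 97 top z 0.111
  return _methods._mean(a, axis=axis, dtype=dtype,
  ret = um.true_divide(
look.py:11: RuntimeWarning: Mean of empty slice.
  print(n,len(w),"wing angle",int(np.argmax(A)),max(A),"top z",np.sort(w[:,2])[-6:].mean().round(4))
  ret = ret.dtype.type(ret / rcount)
```

The wing now stands at 60°, so the contact lag is about 42°. I'll re-straddle at 112° and push to about 38°.

Request:
{"name": "step_arm", "arguments": {
  "deltas": [0.0011,0.0009,0.016,-0.1,0,0,0.0,-0.1,0,0,0.025,0,0,0,0.025,0,0,0,0,0]
}}

```text
time_s: 7.0
position: [0.5576, 0.1967, 0.0847]
eef_rot: [-0.002, -0.189, 0.982, -0.0]
contact_force: [-0.2, -0.3, 0.3]
finger_gap: 0.0344
finger_force: 0.0
```

Request:
{"name": "step_arm", "arguments": {
  "deltas": [0,0,0,0.13,0,0,0,0.13,0,0,0,0.13,0,0,0,0.13,0,0,0,0.13]
}}

```text
time_s: 7.62
position: [0.559, 0.1971, 0.0873]
eef_rot: [0.0, 0.136, 0.991, -0.0]
contact_force: [2.2, -1.4, -1.8]
finger_gap: 0.0342
finger_force: 1.3
```

```bash
python3 st.py
```

```text
th 74.3 pos [0.559  0.1971 0.0873] corr tool x,y -0.0 0.0001 (sign flips if x-ang off by 180) 164.4 F [ 2.2 -1.4 -1.8] Tz [-0.248 -0.514  0.053] q7 0.2 7.625
```

The stroke works: Tz is about 0.05 N m, which matches the friction. A symmetric straddle has to pass the post sooner or later, so I'll measure the fingers' radial extent against height to see whether they clear it.

Run:
```python
from h import *
s=ctrl.state(); T=s["position"]; th=np.radians(74.3)
for n in("scene","top"):
    c=ctrl.camera(n); q=pts(c).reshape(-1,3); d=q-T
    y=d[:,0]*np.cos(th)+d[:,1]*np.sin(th); x=-d[:,0]*np.sin(th)+d[:,1]*np.cos(th)
    for z in range(85,180,5):
        m=(abs(q[:,2]*1000-z)<=2.5)&(abs(y)<.08)&(abs(x)<.02)
        if m.sum()>2: print(n,z,m.sum(),"y",np.percentile(y[m]*1000,[1,10,90,99]).round(),"x",np.percentile(x[m]*1000,[2,98]).round())
```

```text
scene 90 18 y [-24. -19.  23.  24.] x [-18.   0.]
scene 95 18 y [-20. -18.  28.  29.] x [-12.  13.]
scene 100 29 y [-20. -18.  29.  32.] x [-16.  12.]
scene 105 36 y [-20. -18.  29.  30.] x [-18.   5.]
scene 110 26 y [-20. -18.  31.  32.] x [-18.   6.]
scene 115 24 y [-23. -20.  29.  32.] x [-11.  -2.]
scene 120 9 y [-25. -23.  25.  28.] x [-10.  -3.]
scene 125 12 y [-26. -23. -15.  18.] x [-11.  -3.]
scene 130 13 y [-21. -21.  27.  30.] x [-12.  -1.]
scene 135 26 y [-37. -23.  46.  47.] x [-14.   7.]
scene 140 34 y [-44. -39.  49.  50.] x [-13.   8.]
scene 145 25 y [-44. -41.  50.  52.] x [-13.  10.]
scene 150 23 y [-52. -46.  49.  53.] x [-15.   0.]
scene 155 53 y [-52. -44.  55.  56.] x [-17.  11.]
scene 160 44 y [-51. -19.  58.  59.] x [-17.   7.]
scene 165 22 y [-23. -15.  59.  60.] x [-18.  11.]
scene 170 33 y [-18. -14.  62.  62.] x [-17.  13.]
scene 175 29 y [-17.  11.  63.  65.] x [-17.   8.]
```

The fingers stay within 32 mm radius up to z≈0.132, and the post ball starts at 40 mm from the axis with its top at 0.123. That clears the post by about 8 mm. I'll raise 6 mm for extra margin and keep turning, watching the force.

Request:
{"name": "step_arm", "arguments": {
  "deltas": [0,0,-0.006,0.13,0,0,0,0.13,0,0,0,0.13,0,0,0,0.13,0,0,0,0.13]
}}

```text
time_s: 8.35
position: [0.5587, 0.1971, 0.0931]
eef_rot: [0.0, 0.444, 0.896, -0.0]
contact_force: [0.9, -2.6, -1.1]
finger_gap: 0.0343
finger_force: 1.2
```

```bash
python3 st.py
```

```text
th 37.3 pos [0.5587 0.1971 0.0931] corr tool x,y 0.0002 -0.0002 (sign flips if x-ang off by 180) 127.4 F [ 0.9 -2.6 -1.1] Tz [-0.549 -0.278  0.053] q7 -0.36 8.35
```

Request:
{"name": "step_arm", "arguments": {
  "deltas": [0,0,0,0.1,0,0,0,0.1,0,0,0,0.1]
}}

```text
time_s: 8.72
position: [0.5585, 0.197, 0.093]
eef_rot: [0.0, 0.572, 0.82, -0.0]
contact_force: [1.4, -3.3, -2.0]
finger_gap: 0.0346
finger_force: 1.1
```

Request:
{"name": "step_arm", "arguments": {
  "deltas": [0,0,0,0.08,0,0,0,0.08,0,0,0,0.08,0,0,0,0.08,0,0,0,0.08]
}}

```text
time_s: 9.35
position: [0.5583, 0.1972, 0.0929]
eef_rot: [-0.0, 0.723, 0.69, -0.0]
contact_force: [-0.2, -2.4, -0.7]
finger_gap: 0.0339
finger_force: 1.2
```

```bash
python3 st.py
```

```text
th 177.3 pos [0.5583 0.1972 0.0929] corr tool x,y -0.0001 0.0007 (sign flips if x-ang off by 180) 87.4 F [-0.2 -2.4 -0.7] Tz [-0.341 -0.116  0.058] q7 -0.96 9.35
```

The finger passed the post with no extra force. Carrying on.

Request:
{"name": "step_arm", "arguments": {
  "deltas": [0,0,0,0.1,0,0,0,0.1,0,0,0,0.14,0,0,0,0.14,0,0,0,0.14]
}}

```text
time_s: 9.98
position: [0.5588, 0.1978, 0.093]
eef_rot: [-0.0, 0.9, 0.436, 0.0]
contact_force: [3.1, 1.4, -1.8]
finger_gap: 0.0342
finger_force: 1.5
```

Request:
{"name": "step_arm", "arguments": {
  "deltas": [0,0,0,0.14,0,0,0,0.14,0,0,0,0.14,0,0,0,0.14,0,0,0,0.14]
}}

```text
time_s: 10.6
position: [0.5588, 0.1977, 0.093]
eef_rot: [-0.0, 0.995, 0.101, 0.0]
contact_force: [3.5, -1.5, -1.3]
finger_gap: 0.0343
finger_force: 1.4
```

```bash
python3 st.py
```

```text
th 101.6 pos [0.5588 0.1977 0.093 ] corr tool x,y 0.0001 0.0007 (sign flips if x-ang off by 180) 11.6 F [ 3.5 -1.5 -1.3] Tz [-0.071 -0.652  0.044] q7 -2.05 10.6
```

Request:
{"name": "step_arm", "arguments": {
  "deltas": [0,0,0,0.11,0,0,0,0.11,0,0,0,0.11,0,0,0,-0.08,0,0,-0.03,0]
}}

```text
time_s: 11.22
position: [0.5571, 0.1974, 0.1217]
eef_rot: [0.0, 1.0, -0.021, -0.002]
contact_force: [0.2, 0.8, 0.9]
finger_gap: 0.0342
finger_force: 0.0
```

Request:
{"name": "step_arm", "arguments": {
  "deltas": [0,0,-0.03,0,0,0,0,-0.18,0,0,0,-0.18,0,0,0,-0.18,0,0,0,-0.18]
}}

```text
time_s: 11.85
position: [0.5583, 0.1977, 0.153]
eef_rot: [-0.0, 0.942, 0.335, -0.0]
contact_force: [-0.4, -0.4, -0.2]
finger_gap: 0.0345
finger_force: 0.0
```

Request:
{"name": "step_arm", "arguments": {
  "deltas": [0,0,0,-0.18,0,0,0,-0.18,0,0,0,-0.18,0,0,0,-0.18,0,0,0,-0.18]
}}

```text
time_s: 12.48
position: [0.5583, 0.1976, 0.1531]
eef_rot: [-0.0, 0.703, 0.711, 0.0]
contact_force: [0.7, 0.3, 0.2]
finger_gap: 0.0338
finger_force: 0.0
```

Request:
{"name": "step_arm", "arguments": {
  "deltas": [0,0,0,-0.18,0,0,0,-0.18,0,0,0,-0.18,0,0,0,-0.18,0,0,0,-0.18]
}}

```text
time_s: 13.1
position: [0.5584, 0.1975, 0.1532]
eef_rot: [-0.0, 0.324, 0.946, 0.0]
contact_force: [0.7, -0.6, -0.6]
finger_gap: 0.0341
finger_force: 0.0
```

Request:
{"name": "step_arm", "arguments": {
  "deltas": [0,0,0,-0.18,0,0,0,-0.18,0,0,0,-0.18,0,0,0,0]
}}

```text
time_s: 13.6
position: [0.5584, 0.1974, 0.1529]
eef_rot: [-0.0, 0.063, 0.998, 0.0]
contact_force: [0.5, -0.2, -0.2]
finger_gap: 0.034
finger_force: 0.0
```

```bash
python3 st.py;  python3 look.py 2>/dev/null
```

```text
th 82.7 pos [0.5584 0.1974 0.1529] corr tool x,y 0.0006 0.0003 (sign flips if x-ang off by 180) 172.8 F [ 0.5 -0.2 -0.2] Tz [-0.013 -0.023 -0.017] q7 0.41 13.6
top 0 wing angle 0 0 top z nan
scene 80 wing angle 35 74 top z 0.1108
```

Request:
{"name": "step_arm", "arguments": {
  "deltas": [-0.0006,-0.0003,0.01,-0.17,0,0,0.025,0,0,0,0.025,0,0,0,0,0]
}}

```text
time_s: 14.2
position: [0.5579, 0.1965, 0.0904]
eef_rot: [-0.002, -0.02, 1.0, -0.001]
contact_force: [-0.4, 0.1, 0.4]
finger_gap: 0.0339
finger_force: 0.0
```

Request:
{"name": "step_arm", "arguments": {
  "deltas": [0,0,0,0.1,0,0,0,0.1,0,0,0,0.08,0,0,0,0.08,0,0,0,0.08]
}}

```text
time_s: 14.82
position: [0.5596, 0.1968, 0.0933]
eef_rot: [0.0, 0.2, 0.98, 0.0]
contact_force: [2.2, -2.3, -1.6]
finger_gap: 0.0342
finger_force: 1.2
```

```bash
python3 st.py
```

```text
th 66.9 pos [0.5596 0.1968 0.0933] corr tool x,y -0.0006 0.0 (sign flips if x-ang off by 180) 157.0 F [ 2.2 -2.3 -1.6] Tz [-0.379 -0.43   0.073] q7 0.1 14.825
```

Run:
```python
from h import *
N=np.array([.559,.197]); a=np.radians(-2.26); X=np.array([np.cos(a),np.sin(a)]); Y=np.array([-X[1],X[0]])
for n in("scene","top"):
    q=pts(dict(np.load(f"{n}0.npz"))).reshape(-1,3); x=(q[:,:2]-N)@X; y=(q[:,:2]-N)@Y; z=q[:,2]
    st=(abs(x)<.025)&(abs(y)<.025)&(abs(z-.078)<.0055)&(np.hypot(x,y)>.014)
    gl=(x>-.045)&(x<.2)&(abs(y)<.05)&~((abs(x)<.034)&(abs(y)<.034))&(abs(z-.068)<.006)
    A=np.c_[x,y,np.ones_like(x)]; k=np.linalg.lstsq(A[gl],z[gl],rcond=None)[0]
    for _ in range(3):
        r=z-A@k; g=gl&(abs(r)<.005); k=np.linalg.lstsq(A[g],z[g],rcond=None)[0]
    h=(z-A@k)[st]; print(n,g.sum(),st.sum(),"glass",k[2].round(4),"strap-glass mm",(h.mean()*1e3).round(2),(np.median(h)*1e3).round(2),(h.std()*1e3/st.sum()**.5).round(2))
```

```text
scene 1647 185 glass 0.0671 strap-glass mm 9.83 9.7 0.12
top 1420 192 glass 0.0686 strap-glass mm 9.71 9.74 0.15
```

Request:
{"name": "step_arm", "arguments": {
  "deltas": [0,0,0,0.05,0,0,0,0.05,0,0,0,0.05]
}}

```text
time_s: 15.2
position: [0.5595, 0.1968, 0.0932]
eef_rot: [0.0, 0.272, 0.962, 0.0]
contact_force: [2.2, -1.5, -1.5]
finger_gap: 0.0344
finger_force: 1.2
```

```bash
python3 st.py
```

```text
th 58.4 pos [0.5595 0.1968 0.0932] corr tool x,y -0.0005 0.0 (sign flips if x-ang off by 180) 148.4 F [ 2.2 -1.5 -1.5] Tz [-0.41  -0.487  0.06 ] q7 -0.03 15.2
```

The strap height puts the remaining travel at about 4.0 rad from the start, and I've already turned about 4.1. The stop should be close, so small steps now.

Request:
{"name": "step_arm", "arguments": {
  "deltas": [0,0,0,0.04,0,0,0,0.04,0,0,0,0]
}}

```text
time_s: 15.58
position: [0.5596, 0.1963, 0.093]
eef_rot: [0.001, 0.31, 0.951, -0.0]
contact_force: [3.4, -4.2, 0.1]
finger_gap: 0.0342
finger_force: 3.4
```

```bash
python3 st.py
```

```text
th 53.9 pos [0.5596 0.1963 0.093 ] corr tool x,y -0.0009 -0.0002 (sign flips if x-ang off by 180) 143.8 F [ 3.4 -4.2  0.1] Tz [-1.002 -0.803  0.172] q7 -0.09 15.575
```

Tz jumped to 0.17 N m, over three times the friction, exactly where the stop was predicted. The nut is home. I'll release, lift clear and check the strap height.

Request:
{"name": "step_arm", "arguments": {
  "deltas": [0,0,0,-0.1,0,0,0,-0.1,0,0,-0.03,0,0,0,-0.04,0,0,0,-0.05,0]
}}

```text
time_s: 16.2
position: [0.5585, 0.1971, 0.2138]
eef_rot: [-0.001, 0.213, 0.977, 0.0]
contact_force: [0.3, -0.0, 0.7]
finger_gap: 0.0342
finger_force: 0.0
```

Request:
{"name": "step_arm", "arguments": {
  "deltas": [0,0,-0.05,0,0.04,0,-0.03,0,0.05,0,0,0,0.05,0,0,0,0.04,0,0,0]
}}

```text
time_s: 16.82
position: [0.3933, 0.2725, 0.2931]
eef_rot: [0.0, 0.212, 0.977, 0.0]
contact_force: [0.5, 0.8, 0.6]
finger_gap: 0.0339
finger_force: 0.0
```

Run:
```python
from h import *
s=ctrl.state(); print(s["position"],s["contact_force"])
N=np.array([.559,.197]); a=np.radians(-2.26); X=np.array([np.cos(a),np.sin(a)]); Y=np.array([-X[1],X[0]])
for n in("scene","top"):
    c=ctrl.camera(n); cv2.imwrite(f"pics/{n}_end.png",c["frame"])
    q=pts(c).reshape(-1,3); x=(q[:,:2]-N)@X; y=(q[:,:2]-N)@Y; z=q[:,2]
    st=(abs(x)<.025)&(abs(y)<.025)&(abs(z-.074)<.0055)&(np.hypot(x,y)>.014)
    gl=(x>-.045)&(x<.2)&(abs(y)<.05)&~((abs(x)<.034)&(abs(y)<.034))&(abs(z-.068)<.006)
    A=np.c_[x,y,np.ones_like(x)]; g=gl
    for _ in range(4):
        k=np.linalg.lstsq(A[g],z[g],rcond=None)[0]; g=gl&(abs(z-A@k)<.005)
    h=(z-A@k)[st]; d=np.hypot(x,y); w=q[(d<.038)&(z>.088)&(z<.109)][:,:2]-N
    B=[np.sum(abs(w[:,0]*np.sin(t)-w[:,1]*np.cos(t))<.004) for t in np.radians(range(180))]
    print(n,st.sum(),"strap-glass",(np.median(h)*1e3).round(2),"wing angle",np.argmax(B),max(B),len(w))
```

```text
[0.39325258 0.27250339 0.29313254] [0.49400775 0.7947118  0.60872814]
scene 173 strap-glass 5.9 wing angle 12 114 124
top 195 strap-glass 5.73 wing angle 13 60 63
```

View pics/scene_end.png

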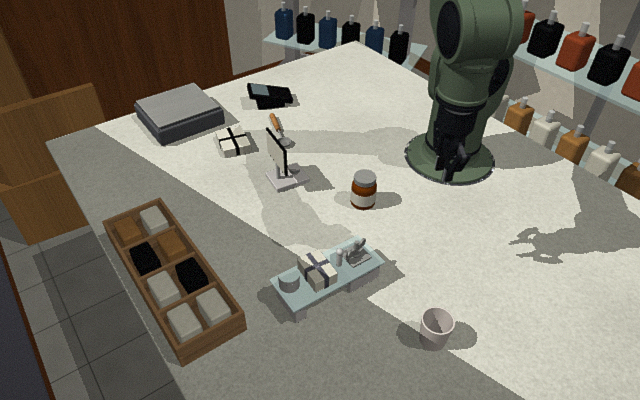

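The strap now sits 5.8 mm above the glass, against 6 mm when home. The wings are at 12° beside (355,245). The gift box (318,270), tin, jar, cup and card stand are where they started, and the arm is clear.

```bash
python3 -c "
from cell import ctrl
print(ctrl.hand_in())"
```

```text
the job is handed in; nothing more can be done
None
```

The wing nut is tightened clockwise to its stop by pushing its wings, never gripped: turning resistance rose to about 0.17 N m at the stop, and the strap now sits 5.8 mm above the glass (6 mm expected when home). The goods and card stand are where they started, the arm is clear, and I handed the job in at about 17 s of the 54 s limit; the hand-in returned no verdict.

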